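# Pack the last beaker and latch the chest

## Robot

A 7-joint arm with a two-finger parallel gripper is mounted at the origin on the work surface. World frame = base frame: x ahead of the robot, y to its left, z up, the work surface at z = 0. Lengths are in m, angles in rad, forces in N, time in s.
With the tool pointing down it reaches from about 0.425 to 0.875 m from the base axis. Payload 4.7 kg.
Tool frame: the origin (TCP) lies between the finger pads; the fingertips stand 14 mm ahead of it and the grasp point (between the pads) lies 5 mm behind it; z points along the fingers, y is the line along which they close (so a half turn about z gives the same grasp; the last joint's range is limited). The gripper opens to 87 mm and grips with 3 to 60 N. Pads are 19 mm wide; open, the fingers measure 117 mm over their backs; the gripper's body (75 mm by 190 mm) begins 51 mm behind the grasp point.
Start: joints at [1.162, 0.321, -0.07, 1.45, 0.023, 1.371, -0.057], TCP at [0.267, -0.593, 0.237] pointing down, gripper open.
Joint ranges: [-2.86, 2.86], [-0.3, 2.09], [-1.38, 1.24], [0.06, 2.45], [-1.56, 4.7], [0.09, 2.05], [-2.69, 2.69]. Speed limits (rad/s): [2.57, 2.57, 3.14, 3.14, 3.14, 3.14, 3.14].

## Interface

Orientations are given as a rotation vector (axis times angle).
In Python, from bench import ctrl gives the robot as it stands.
- The arm moves only by the tool step_arm, never from a script. Its argument "commands" is a list of rows, each an object with "travel": the shift along the tool's x, y, z in m, a list of three; "turn": the turn, a rotation vector about the tool's x, y, z in degrees, a list of three. A call has 1 to 5 rows; each row is the pose to reach, as a shift and turn from the pose commanded when the call began, along the tool's axes at that moment; what a row does not reach only later rows make up. A row lasts 1/10 s, in which the tool goes at most 50 mm and 8.59 degrees, less where a joint would pass 70% of its speed; a pose out of reach is approached as far as the arm can. A call with a gripper value outside its range is refused whole. "gripper" is the opening, from 0 (shut) to 1 (fully open), set as the call begins (left out, the last holds). The fingers move at their own pace and stop on an object; "force" is the grip in N (left out, the last holds). Time passes only in rows, so rows that repeat a pose let the fingers close. It gives the time, the measured TCP pose, the force, the opening and the grip force at its end, in the units of the state.
- ctrl.get_state(): the state, without advancing time (a new reading comes with each control period).
- ctrl.get_image(name): name is "side" or "top" or "wrist"; returns the picture (384x512x3 uint8, red, green, blue); there is no depth.
- ctrl.camera_model(name): a dict with "fx", "fy", "cx", "cy" (pixels), "R" (3x3) and "t" (3): a world point X has camera coordinates R X + t; the wrist camera has in their place "T_tool_cam" (4x4, takes a point from camera to tool coordinates, whose origin is the TCP and whose axes are the flange's). Camera axes: x right, y down, z forward; pixel columns grow to the right and rows downward; lengths in m; the calibration is good to about 2 mm. The wrist camera is an equidistant fisheye: a pixel r from the principal point sees the ray r / f radians off the axis. A picture is of the moment at which its call begins: read the wrist's pose just before it. camera_model takes no time and is no camera call.
- ctrl.close_job(): hands the job in; it is judged then, once.
The state is a dict: "time": time; "joint_positions": joint angles; "qd": joint speeds; "joint_torque": joint torques, N m; "position": TCP position; "tool_rot": TCP orientation; "ft_force": force on the tool from outside, world axes, zero at the start; "torque": the same for the moment, N m; "grip_width": opening from 0.0 (shut) to 1.0 (fully open); "grip_force": force on a finger pad.
Only numpy, scipy, OpenCV 4.12 (cv2) and the standard library are available. Lean on these libraries where they do the work, as an engineer would, in place of code of your own. Each camera call takes 0.05 s, during which the arm holds its last target. There are 200 camera calls.

## Task

Pack up the stall's beaker set: stand the loose silver beaker upright in the chest's empty place, the one with the red felt spot, and let go; then close the lid without slamming it, and latch it: press the lid right down against its lifter pins and, keeping it down, turn the brass wing clockwise until it stops with its red end to the front, gripping it anew on the way if need be. The lid must stay down when you let go; leave the packed beakers in their places and the other wares on the table undisturbed.

Things in the scene. Friction and masses are not known exactly. Their poses are not given: they have to be found in the camera images.
- case: Dark wooden beaker chest, fixed. Outside 190 (x) by 300 (y) by 75 mm without lid; origin: centre of its underside on the table; x from front wall (robot's side) to back wall (hinge), y to its left, z up. Walls 6 mm; floor 8 mm up. Four places, each 68 (y) by 136 mm (x), in a row at y -108, -36, +36, +108 mm, beakers at x +6,, between partitions 22 mm high. An empty channel in front of them.
- keeper (a point): Centre of the brass keeper's underside: a lip 44 mm wide, 5 mm thick, projecting 14 mm inward from the middle of the front wall, underside 10 mm below the rim. Only with the lid pressed right down (under 2 mm ajar at the latch) does the latch's tongue pass under it; with the lid ajar the tongue strikes its edge or passes over it and does not latch.
- lid (a joint): Lid angle (rad): 0 shut on the rim, 1.57 upright, at most 2.0. The stiff hinge keeps it at any angle down to about 0.075, where two sprung brass pins behind the front wall hold it 14 mm ajar at the front. From there it must be pushed (about 11 N at the latch) down to 0, and it springs up again unless latched.
- lid_hinge (a point): Middle of the hinge line: x +95 mm, y 0, 75 mm above the chest's origin. Lid 190 mm from hinge to free edge, 300 mm wide, 12 mm thick; its underside passes through the hinge line. Wooden frame (front rail 60 mm deep, others 20 mm) round a clear pane. Standing open, its outer face looks away from the robot.
- lid_edge (a point): Middle of the lid's free edge, on its outer face, 190 mm from the hinge line.
- latch (a joint): Turn of the latch wing (rad), growing clockwise as seen from above on the shut lid. Starts between 0.2 and 0.55; stop, fully locked, at 2.4 with the wing's red end to the chest's front (then along its -x). Stays where left, turns with about 0.1 N m. With the lid pressed home its tongue begins to pass under the keeper at about 1.3; from 1.6 on it holds the lid down by itself.
- latch_grip (a point): Middle of the brass latch wing, on its axis, 22 mm above the lid's outer face. The axis stands square on the lid, 160 mm from the hinge line, midway across. The wing is a blade 52 mm long, 10 mm thick, 4 to 30 mm above the face, one end red; x runs along it to the red end, z along the axis (up with the lid shut). Under the lid, below the red end, a 22 mm steel tongue turns with it.
- beaker: The silver beaker that stands outside the chest: an open cup 42 mm wide at the rim, a little narrower below, 50 mm tall, wall 3 mm, about 0.09 kg, loose. Origin at the centre of its underside, z up.
- pad: Red round felt spot, 48 mm wide, on the floor of the chest's one empty place (any of the four); its centre, at floor height, is where the beaker's origin should come.
- packed1: Silver beaker no. 1 already in the chest, like the one outside; loose. Origin at the centre of its underside.
- packed2: Silver beaker no. 2 already in the chest, like the one outside; loose. Origin at the centre of its underside.
- packed3: Silver beaker no. 3 already in the chest, like the one outside; loose. Origin at the centre of its underside.
- goblet1: Bystander, not to be disturbed: silver goblet, 66 mm wide, 125 mm tall.
- goblet2: Bystander, not to be disturbed: brass goblet, 66 mm wide, 125 mm tall.
- bowl: Bystander, not to be disturbed: blue ceramic bowl, 110 mm wide, 45 mm high.
- vase: Bystander, not to be disturbed: white jar with a brass cap, 52 mm wide, 120 mm tall.
- spoon1: Bystander, not to be disturbed: silver spoon, 170 mm, lying flat, x along it.
- spoon2: Bystander, not to be disturbed: brass spoon, 170 mm, lying flat, x along it.
- handbell: Bystander, not to be disturbed: small brass hand bell, 52 mm wide, 88 mm tall.

How it is judged:
On the way, in this order (a step that is already met when the one before it is completed fails the run):
1. the beaker stands upright in the empty place, let go (horizontal distance between beaker and pad below 0.022 m and z of beaker in the frame of pad below 0.006 m and angle between beaker's own z axis and vertical below 0.12 rad and contact force between the fingers and beaker below 0.05 N), for 0.2 s.
2. the lid is down on its lifter pins, or lower (value of joint lid below 0.14 rad), for 0.1 s.
At the end, for the whole second after the job is handed in: The beaker stands upright (7 degrees) at rest on the floor of the empty place, within 22 mm of the red spot's centre; the wing is within 0.15 rad of its stop (joint above 2.25); the latched lid stays down (below 0.03 rad); the other three beakers are upright (horizontal distance between beaker and pad below 0.022 m and z of beaker in the frame of pad below 0.006 m and angle between each of beaker, packed1, packed2, packed3's own z axis and vertical below 0.12 rad and value of joint lid below 0.03 rad and value of joint latch above 2.25 rad and linear speed of beaker below 0.02 m/s); the robot touches nothing.
It fails at once if the lid is slammed (faster than 2.5 rad/s as it comes down) (value of joint lid below 0.25 rad and velocity of joint lid below -2.5 rad/s).
It fails at once if a packed beaker is knocked out of its place (moved over 45 mm or tipped) ((distance of packed1 from where it was at the start of the episode above 0.045 m or angle between packed1's own z axis and vertical above 0.6 rad) or (distance of packed2 from where it was at the start of the episode above 0.045 m or angle between packed2's own z axis and vertical above 0.6 rad) or (distance of packed3 from where it was at the start of the episode above 0.045 m or angle between packed3's own z axis and vertical above 0.6 rad)).
It fails at once if a bystander is disturbed (moved over 40 mm or tipped over) ((distance of goblet1 from where it was at the start of the episode above 0.04 m or angle between goblet1's own z axis and vertical above 0.6 rad) or (distance of goblet2 from where it was at the start of the episode above 0.04 m or angle between goblet2's own z axis and vertical above 0.6 rad) or (distance of bowl from where it was at the start of the episode above 0.04 m or angle between bowl's own z axis and vertical above 0.6 rad) or (distance of vase from where it was at the start of the episode above 0.04 m or angle between vase's own z axis and vertical above 0.6 rad) or distance of any of spoon1, spoon2 from where it was at the start of the episode above 0.04 m or (distance of handbell from where it was at the start of the episode above 0.04 m or angle between handbell's own z axis and vertical above 0.6 rad)).
It also fails if it takes over 72 s, if anything falls off the work surface, if the arm or the gripper's body presses on something with over 40 N, if the wrist force passes 120 N, or if a joint passes its speed limit or range.

## Working session

There is one attempt and no reset: what is moved stays moved. The work goes in short steps, Python scripts to look and compute and a tool call to move; the robot and the scene stay as the last step left them, time stands still between calls to the robot, and variables do not carry over. Pictures are saved under pics/ and viewed, at most 10 in all, crops included, and the job is handed in when it is done.

Besides the shell and the picture viewer there is one more tool, called after ">>>" as name(argument=value, ...) on one line, values as JSON. step_arm: Moves the arm, as the interface text tells. Its arguments: {"type":"object","properties":{"commands":{"type":"array"},"gripper":{"type":"number"},"force":{"type":"number"}},"required":["commands"]}

```bash
ls; mkdir -p pics
python3 - <<'E'
from bench import ctrl
import cv2,numpy as np
s=ctrl.get_state(); print(s)
for n in("top","side"):
    im=ctrl.get_image(n); cv2.imwrite(f"pics/{n}0.png",im[...,::-1]); m=ctrl.camera_model(n); print(n,m)
print(ctrl.camera_model("wrist"))
E
```

```text
pics
{'time': 0.0, 'joint_positions': array([ 1.16211012,  0.32178817, -0.07007811,  1.45164772,  0.0226104 ,
        1.37079652, -0.05690098]), 'qd': array([ 0.00073463, -0.00084258, -0.00119309,  0.00199239, -0.00076545,
       -0.00050864,  0.00131305]), 'joint_torque': array([ 4.92234194e-04, -4.91289997e+01, -4.03542425e-01, -3.12525916e+01,
       -6.38807681e-02,  4.39524197e-02,  1.84379073e-04]), 'position': array([ 0.26643455, -0.59232075,  0.23549775]), 'tool_rot': array([-3.06990541e+00, -6.58839250e-01,  7.77886011e-04]), 'ft_force': array([-0.01110507, -0.18001072, -0.43010295]), 'torque': array([-0.00447906, -0.01745793,  0.01523254]), 'grip_force': 0.0, 'grip_width': 0.9999383171058122}
top {'fx': 347.16312258415263, 'fy': 347.16312258415263, 'cx': 254.9026349876847, 'cy': 190.35380387937568, 'R': array([[ 0.00541185, -0.99980295, -0.0190992 ],
       [-0.99526413, -0.00353156, -0.09714335],
       [ 0.09705676,  0.01953447, -0.99508713]]), 't': array([0.02735789, 0.5105777 , 1.20988916])}
side {'fx': 352.8587187549195, 'fy': 352.8587187549195, 'cx': 257.526595407384, 'cy': 192.52480538421693, 'R': array([[-0.66591675, -0.74596783,  0.00932151],
       [-0.57049544,  0.50114374, -0.65068418],
       [ 0.48071805, -0.43861937, -0.75929125]]), 't': array([0.3377804 , 0.329329  , 0.83187631])}
{'fx': 297.3186396354542, 'fy': 297.3186396354542, 'cx': 257.6022351430702, 'cy': 200.17008057821948, 'T_tool_cam': array([[ 3.11239344e-04, -9.63642440e-01, -2.67194968e-01,
         7.28591879e-02],
       [ 9.99999919e-01,  2.31724139e-04,  3.29123355e-04,
         1.33696316e-03],
       [-2.55241709e-04, -2.67195048e-01,  9.63642434e-01,
        -1.48971011e-01],
       [ 0.00000000e+00,  0.00000000e+00,  0.00000000e+00,
         1.00000000e+00]])}
```

View pics/top0.png

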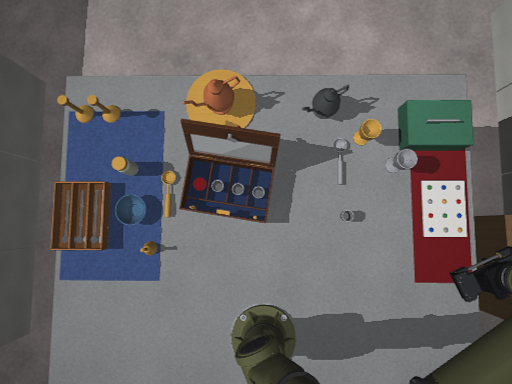

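View pics/side0.png

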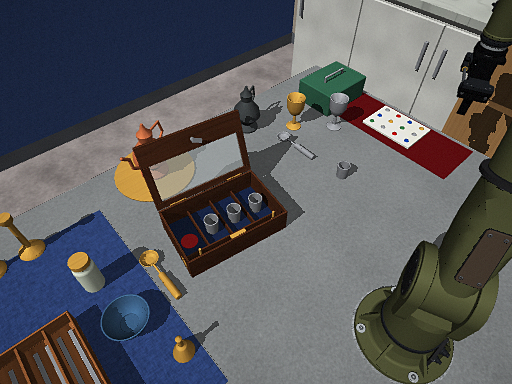

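The top view shows the chest around (230,185), the red spot at (200,184), packed beakers at (217,185), (237,189) and (258,192), and the loose beaker at (348,215). The lid stands open. The side view shows the same, with the latch on the lid's outer face. I'll enlarge both.

Run:
```python
import cv2
t=cv2.imread("pics/top0.png")[112:228,170:370]; s=cv2.imread("pics/side0.png")[100:280,120:360]
cv2.imwrite("pics/tc.png",cv2.resize(t,None,fx=4,fy=4,interpolation=cv2.INTER_CUBIC))
cv2.imwrite("pics/sc.png",cv2.resize(s,None,fx=3.3,fy=3.3,interpolation=cv2.INTER_CUBIC))
```

```text
(no output)
```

View pics/tc.png

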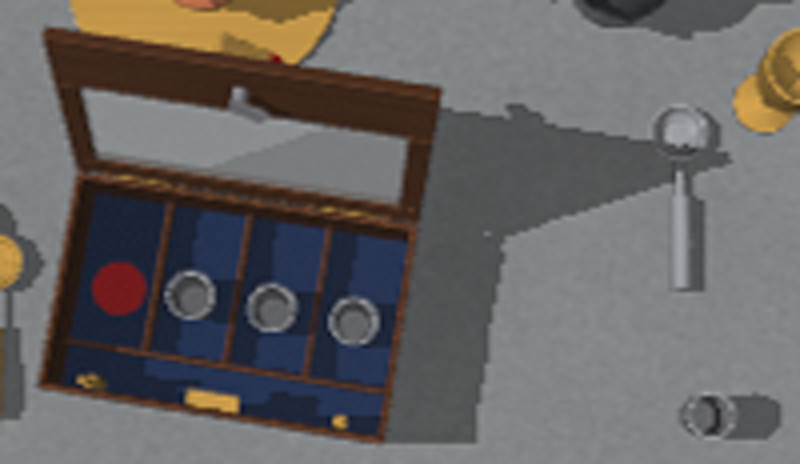

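View pics/sc.png

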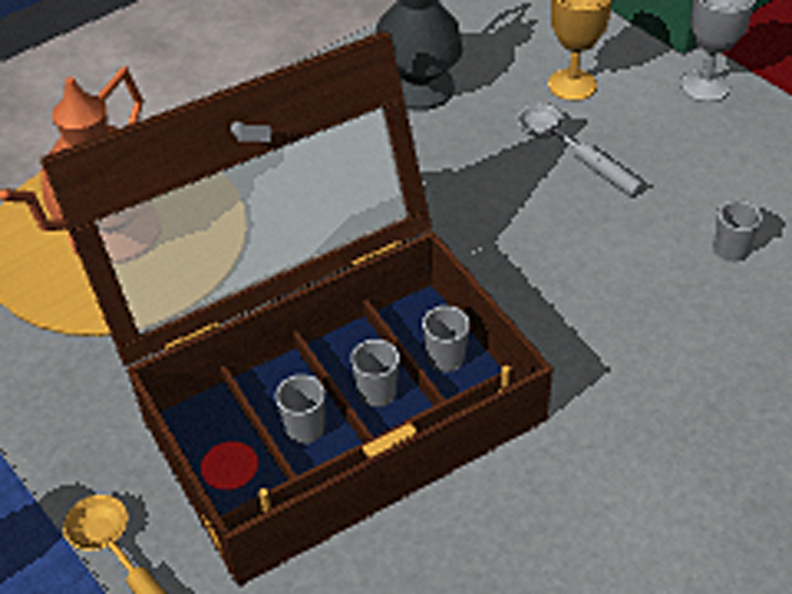

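```bash
cat > h.py <<'E'
import numpy as np, cv2
from bench import ctrl
from scipy.optimize import least_squares
from scipy.spatial.transform import Rotation as Ro
M={n:ctrl.camera_model(n) for n in("top","side")}
def proj(n,X):
    m=M[n]; c=np.atleast_2d(X)@m["R"].T+m["t"]
    return c[:,:2]/c[:,2:]*[m["fx"],m["fy"]]+[m["cx"],m["cy"]]
def case2w(p,L):
    c,s=np.cos(p[2]),np.sin(p[2]); L=np.atleast_2d(L)
    return np.c_[p[0]+c*L[:,0]-s*L[:,1], p[1]+s*L[:,0]+c*L[:,1], L[:,2]]
def lidpt(a,d,y,h): # d from hinge, h above underside
    return [.095-d*np.cos(a)+h*np.sin(a), y, .075+d*np.sin(a)+h*np.cos(a)]
def tool(): # R,t of tool
    s=ctrl.get_state(); return Ro.from_rotvec(s["tool_rot"]),s["position"],s
E
cat > fit.py <<'E'
from h import *
T=lambda u,v:((u+.5)/4-.5+170,(v+.5)/4-.5+112)
S=lambda u,v:((u+.5)/3.3-.5+120,(v+.5)/3.3-.5+100)
C=[("top",T(40,387),(-.095,.15,.075)),("top",T(383,441),(-.095,-.15,.075)),
("top",T(119,289),(.006,.108,.008)),("top",T(190,296),(.006,.036,.058)),("top",T(271,308),(.006,-.036,.058)),("top",T(353,321),(.006,-.108,.058)),
("side",S(228,538),(-.095,.15,.075)),("side",S(551,372),(-.095,-.15,.075)),("side",S(240,583),(-.095,.15,0)),
("side",S(229,465),(.006,.108,.008)),("side",S(300,394),(.006,.036,.058)),("side",S(375,357),(.006,-.036,.058)),("side",S(446,324),(.006,-.108,.058))]
Lp=[("top",T(45,30),.15),("top",T(441,90),-.15),("side",S(43,158),.15),("side",S(390,33),-.15)]
def f(p,full=True):
    r=[proj(n,case2w(p,L))[0]-q for n,q,L in C]
    r+=[proj(n,case2w(p,lidpt(p[3],.19,y,.006)))[0]-q for n,q,y in Lp]
    return np.ravel(r)
o=least_squares(f,[.6,0.1,0,1.4],loss="soft_l1"); print(o.x); print(f(o.x).reshape(-1,2).round(1).tolist())
g=lambda b:np.ravel([proj("top",[b[0],b[1],.05])[0]-T(706,416),proj("side",[b[0],b[1],.05])[0]-S(741,217),proj("side",[b[0],b[1],0])[0]-S(734,252)])
b=least_squares(g,[.5,-.3]); print("beaker",b.x,b.fun.round(1))
p=o.x
print("pad",case2w(p,(.006,.108,.008)),"latch",case2w(p,lidpt(0,.16,0,.034)), "lid edge now",case2w(p,lidpt(p[3],.19,0,.012)))
R,t,s=tool(); print(R.as_matrix().round(3))
E
python3 fit.py
```

```text
[ 0.51248918  0.12437827 -0.15901807  1.92094921]
[[-0.7, 0.1], [0.4, 1.1], [0.4, -0.1], [0.4, -0.2], [0.6, 0.1], [0.5, 0.2], [-1.1, 0.4], [0.8, -1.3], [-0.7, 1.1], [0.1, 0.1], [-0.1, -0.2], [-0.1, -0.0], [-0.1, -0.5], [0.1, 0.2], [0.9, 0.8], [-0.8, 0.3], [-0.9, -0.8]]
beaker [ 0.41832854 -0.28841129] [ 0.9  1.  -0.2 -0.1 -1.1  0.1]
pad [[0.53551514 0.23006557 0.008     ]] latch [[0.44830927 0.13467094 0.109     ]] lid edge now [[0.68177575 0.09722942 0.24935436]]
[[ 0.912  0.41  -0.001]
 [ 0.41  -0.912  0.002]
 [-0.    -0.002 -1.   ]]
```

The fit is good to about 1 px: the red spot is in the y+108 place and the lid angle is about 1.92. Next is the approach to the beaker.

```bash
cat >> h.py <<'E'
P=np.array([.51249,.12438,-.15902])
def go(xyz,yang_deg,cmd=None):
    "print travel/turn (tool axes) from the present pose to tool-down pose with tool y at world angle"
    R,t,s=tool(); a=np.radians(yang_deg)
    y=np.array([np.cos(a),np.sin(a),0]); z=np.array([0,0,-1.]); x=np.cross(y,z)
    G=Ro.from_matrix(np.c_[x,y,z])
    print("t",round(s["time"],2),"pos",t.round(4),"F",s["ft_force"].round(1),"g",round(s["grip_width"],2))
    print("travel",(R.inv().apply(np.array(xyz)-t)).round(4),"turn",np.degrees((R.inv()*G).as_rotvec()).round(1))
E
python3 -c "
from h import *
go([.418,-.288,.15],-9.1)"
```

```text
t 0.1 pos [ 0.2665 -0.5923  0.2356] F [-0.4  0.4  0.8] g 1.0
travel [ 0.2631 -0.2152  0.0859] turn [ -0.1  -0.  -56.7]
```

>>> step_arm(commands=[{"travel":[0.033,-0.027,0.011],"turn":[0,0,-7]},{"travel":[0.066,-0.054,0.022],"turn":[0,0,-14]},{"travel":[0.099,-0.081,0.033],"turn":[0,0,-21]},{"travel":[0.132,-0.108,0.043],"turn":[0,0,-28]},{"travel":[0.165,-0.135,0.054],"turn":[0,0,-35]}], gripper=1)

```text
time: 0.6
position: [0.3621, -0.4002, 0.1819]
tool_rot: [-2.727, -1.559, 0.0]
ft_force: [1.0, -0.2, -0.7]
grip_width: 1.002
grip_force: 0.0
```

```bash
python3 -c "
from h import *
go([.418,-.288,.15],-9.1)"
```

```text
t 0.6 pos [ 0.3621 -0.4002  0.1819] F [ 1.  -0.2 -0.7] g 1.0
travel [ 0.125  -0.0088  0.0319] turn [ -0.    0.  -21.4]
```

>>> step_arm(commands=[{"travel":[0.042,-0.003,0.011],"turn":[0,0,-7]},{"travel":[0.084,-0.006,0.021],"turn":[0,0,-14]},{"travel":[0.125,-0.009,0.032],"turn":[0,0,-21]},{"travel":[0.125,-0.009,0.032],"turn":[0,0,-21]},{"travel":[0.125,-0.009,0.032],"turn":[0,0,-21]}])

```text
time: 1.1
position: [0.418, -0.2891, 0.1501]
tool_rot: [-2.4, -2.026, 0.001]
ft_force: [-0.3, -0.3, 0.5]
grip_width: 1.002
grip_force: 0.0
```

```bash
python3 -c "
from h import *
im=ctrl.get_image('wrist'); cv2.imwrite('pics/w1.png',im[...,::-1])
m=ctrl.camera_model('wrist');R,t,s=tool();T=m['T_tool_cam']
for z in(0,.05):
    X=np.array([.4183,-.2884,z]); c=T[:3,:3].T@(R.inv().apply(X-t)-T[:3,3]); r=np.hypot(*c[:2]); th=np.arctan2(r,c[2])
    print(z,c[:2]/r*th*m['fx']+[m['cx'],m['cy']])
go([.418,-.288,.039],-9.1)"
```

```text
0 [257.40035919 187.46487397]
0.05 [257.34795928 200.48365106]
t 1.15 pos [ 0.4175 -0.2906  0.1505] F [ 0.5  0.2 -0.2] g 1.0
travel [2.700e-03 1.000e-04 1.115e-01] turn [-0.   0.  -0.7]
```

View pics/w1.png

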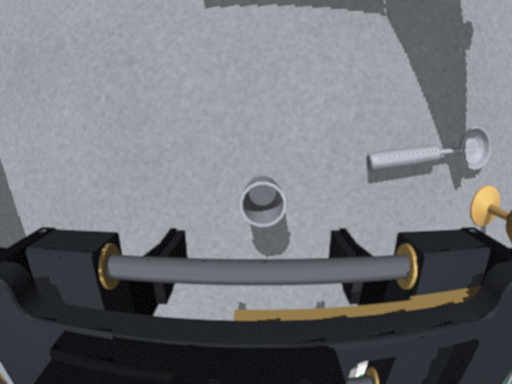

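The wrist view puts the rim centre at (263,204) against a predicted (257,200), so I'll correct by about +6 mm along tool y and −3 mm along tool x.

>>> step_arm(commands=[{"travel":[0,0.006,0.04],"turn":[0,0,0]},{"travel":[0,0.006,0.08],"turn":[0,0,0]},{"travel":[0,0.006,0.111],"turn":[0,0,0]},{"travel":[0,0.006,0.111],"turn":[0,0,0]},{"travel":[0,0.006,0.111],"turn":[0,0,0]}])

```text
time: 1.65
position: [0.4234, -0.2923, 0.0399]
tool_rot: [-2.405, -2.021, 0.0]
ft_force: [1.0, 0.2, -0.0]
grip_width: 0.998
grip_force: 0.0
```

>>> step_arm(commands=[{"travel":[0,0,0],"turn":[0,0,0]},{"travel":[0,0,0],"turn":[0,0,0]},{"travel":[0,0,0],"turn":[0,0,0]},{"travel":[0,0,0],"turn":[0,0,0]},{"travel":[0,0,0],"turn":[0,0,0]}], gripper=0.3, force=15)

```text
time: 2.15
position: [0.4241, -0.2912, 0.04]
tool_rot: [2.402, 2.024, -0.0]
ft_force: [0.2, 0.2, -0.1]
grip_width: 0.634
grip_force: 0.0
```

>>> step_arm(commands=[{"travel":[0,0,0],"turn":[0,0,0]},{"travel":[0,0,0],"turn":[0,0,0]},{"travel":[0,0,0],"turn":[0,0,0]},{"travel":[0,0,0],"turn":[0,0,0]},{"travel":[0,0,0],"turn":[0,0,0]}])

```text
time: 2.65
position: [0.4237, -0.291, 0.0396]
tool_rot: [-2.402, -2.024, 0.001]
ft_force: [-1.8, 0.2, 2.3]
grip_width: 0.464
grip_force: 14.9
```

>>> step_arm(commands=[{"travel":[0,0,-0.035],"turn":[0,0,0]},{"travel":[0,0,-0.07],"turn":[0,0,0]},{"travel":[0,0,-0.105],"turn":[0,0,0]},{"travel":[0,0,-0.135],"turn":[0,0,0]},{"travel":[0,0,-0.135],"turn":[0,0,0]}])

```text
time: 3.15
position: [0.4266, -0.2924, 0.179]
tool_rot: [2.396, 2.019, 0.003]
ft_force: [0.4, -0.6, -1.4]
grip_width: 0.463
grip_force: 15.0
```

```bash
python3 -c "
from h import *
go([.531,.231,.175],-9.1)"
```

```text
t 3.15 pos [ 0.4266 -0.2924  0.179 ] F [ 0.4 -0.6 -1.4] g 0.46
travel [0.5336 0.0141 0.0019] turn [ 0.4  0.2 -0.7]
```

>>> step_arm(commands=[{"travel":[0.045,0.001,0],"turn":[0,0,0]},{"travel":[0.09,0.002,0],"turn":[0,0,0]},{"travel":[0.135,0.004,0],"turn":[0,0,0]},{"travel":[0.18,0.005,0],"turn":[0,0,0]},{"travel":[0.225,0.006,0],"turn":[0,0,0]}])

```text
time: 3.65
position: [0.4675, -0.0684, 0.1734]
tool_rot: [-2.402, -2.023, 0.001]
ft_force: [1.3, 0.2, -2.0]
grip_width: 0.465
grip_force: 15.0
```

>>> step_arm(commands=[{"travel":[0.045,0.001,0],"turn":[0,0,0]},{"travel":[0.09,0.002,0],"turn":[0,0,0]},{"travel":[0.135,0.004,0],"turn":[0,0,0]},{"travel":[0.18,0.005,0],"turn":[0,0,0]},{"travel":[0.225,0.006,0],"turn":[0,0,0]}])

```text
time: 4.15
position: [0.5117, 0.152, 0.1734]
tool_rot: [-2.402, -2.024, 0.001]
ft_force: [1.3, 0.8, -0.5]
grip_width: 0.464
grip_force: 15.0
```

>>> step_arm(commands=[{"travel":[0.04,0.001,0],"turn":[0,0,0]},{"travel":[0.08,0.002,0],"turn":[0,0,0]},{"travel":[0.08,0.002,0],"turn":[0,0,0]},{"travel":[0.08,0.002,0],"turn":[0,0,0]},{"travel":[0.08,0.002,0],"turn":[0,0,0]}])

```text
time: 4.65
position: [0.5275, 0.2274, 0.1734]
tool_rot: [2.404, 2.022, -0.003]
ft_force: [0.6, 0.4, -1.8]
grip_width: 0.464
grip_force: 15.0
```

```bash
cat > w.py <<'E'
from h import *
import sys
def wpix(X,R,t):
    m=ctrl.camera_model('wrist');T=m['T_tool_cam']
    c=T[:3,:3].T@(R.inv().apply(np.array(X)-t)-T[:3,3]); r=np.hypot(*c[:2]); th=np.arctan2(r,c[2])
    return (c[:2]/r*th*m['fx']+[m['cx'],m['cy']])
if __name__=="__main__":
    R,t,s=tool(); im=ctrl.get_image('wrist'); cv2.imwrite(f'pics/{sys.argv[1]}.png',im[...,::-1])
    a=float(sys.argv[2]) 
    for n,L in dict(pad=(.006,.108,.008),p1=(.006,.036,.058),fl=(-.095,.15,.075),fr=(-.095,-.15,.075),grip=lidpt(a,.16,0,.034),edge=lidpt(a,.19,0,.012)).items():
        print(n,wpix(case2w(P,L)[0],R,t).round(0))
E
python3 w.py w2 1.92; python3 -c "
from h import *
go([.531,.231,.175],-9.1)"
```

```text
pad [264. 183.]
p1 [265. 264.]
fl [149. 154.]
fr [188. 391.]
grip [493. 377.]
edge [506. 412.]
t 4.7 pos [0.5277 0.227  0.1737] F [-0.2 -1.  -1.4] g 0.46
travel [ 0.0045  0.0025 -0.0013] turn [-0.   0.1 -0.8]
```

View pics/w2.png

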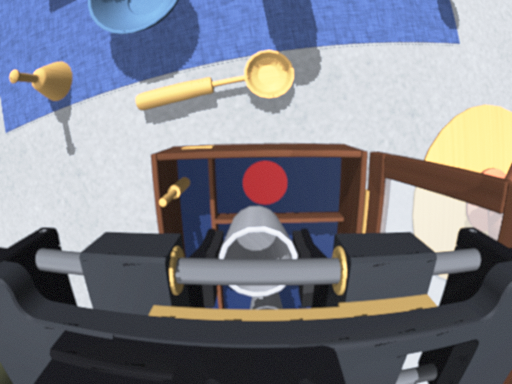

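The red spot sits at (264,182), as predicted (264,183), and the beaker is held upright. I'll lower it now.

>>> step_arm(commands=[{"travel":[0.004,0.001,0.02],"turn":[0,0,0]},{"travel":[0.004,0.001,0.05],"turn":[0,0,0]},{"travel":[0.004,0.001,0.08],"turn":[0,0,0]},{"travel":[0.004,0.001,0.105],"turn":[0,0,0]},{"travel":[0.004,0.001,0.115],"turn":[0,0,0]}])

```text
time: 5.2
position: [0.5281, 0.2299, 0.0569]
tool_rot: [-2.405, -2.021, 0.007]
ft_force: [0.4, -0.0, -1.8]
grip_width: 0.465
grip_force: 15.0
```

>>> step_arm(commands=[{"travel":[0,0,0.003],"turn":[0,0,0]},{"travel":[0,0,0.006],"turn":[0,0,0]},{"travel":[0,0,0.009],"turn":[0,0,0]},{"travel":[0,0,0.01],"turn":[0,0,0]},{"travel":[0,0,0.01],"turn":[0,0,0]}])

```text
time: 5.7
position: [0.5297, 0.2328, 0.05]
tool_rot: [2.402, 2.024, 0.001]
ft_force: [0.6, -0.2, -1.5]
grip_width: 0.461
grip_force: 15.0
```

>>> step_arm(commands=[{"travel":[0,0,0.001],"turn":[0,0,0]},{"travel":[0,0,0.002],"turn":[0,0,0]},{"travel":[0,0,0.002],"turn":[0,0,0]},{"travel":[0,0,0.002],"turn":[0,0,0]}])

```text
time: 6.1
position: [0.5295, 0.2328, 0.0477]
tool_rot: [2.402, 2.024, 0.0]
ft_force: [1.3, -0.4, -0.1]
grip_width: 0.463
grip_force: 14.9
```

Now in contact or within 1 mm of it. I'll open to about 61 mm.

>>> step_arm(commands=[{"travel":[0,0,0],"turn":[0,0,0]},{"travel":[0,0,0],"turn":[0,0,0]},{"travel":[0,0,0],"turn":[0,0,0]},{"travel":[0,0,0],"turn":[0,0,0]},{"travel":[0,0,0],"turn":[0,0,0]}], gripper=0.7)

```text
time: 6.6
position: [0.5293, 0.2327, 0.0475]
tool_rot: [2.403, 2.024, -0.0]
ft_force: [0.0, 0.2, -0.5]
grip_width: 0.694
grip_force: 0.0
```

>>> step_arm(commands=[{"travel":[0,0,-0.02],"turn":[0,0,0]},{"travel":[0,0,-0.06],"turn":[0,0,0]},{"travel":[0,0,-0.1],"turn":[0,0,0]},{"travel":[0,0,-0.14],"turn":[0,0,0]},{"travel":[0,0,-0.14],"turn":[0,0,0]}])

```text
time: 7.1
position: [0.5323, 0.2348, 0.1936]
tool_rot: [2.399, 2.022, 0.015]
ft_force: [-0.4, 0.7, 0.4]
grip_width: 0.699
grip_force: 0.0
```

```bash
python3 w.py w3 1.92
python3 - <<'E'
from h import *
for n in("top","side"):
    im=ctrl.get_image(n); cv2.imwrite(f"pics/{n}3.png",im[...,::-1])
def at(a,y,d=.17,w=.010):  # tcp world for tip pushing lid at angle a
    c=lidpt(a,d,y,.012); return case2w(P,(c[0]+w,c[1],c[2]+.014))[0]
print("edge",case2w(P,lidpt(1.92,.19,-.075,.012)))
for y in(-.07,.07):
  for a in (2.0,1.92,1.57,1.2,.8,.4,.1):
    q=at(a,y); print(y,a,q.round(3),"rad",np.hypot(*q[:2]).round(3))
print(ctrl.get_state()["joint_positions"].round(2));
E
```

```text
pad [259. 187.]
p1 [260. 263.]
fl [152. 161.]
fr [188. 385.]
grip [473. 368.]
edge [485. 401.]
edge [[0.66973678 0.02320332 0.24942684]]
-0.07 2.0 [0.686 0.026 0.239] rad 0.686
-0.07 1.92 [0.674 0.028 0.245] rad 0.674
-0.07 1.57 [0.617 0.037 0.259] rad 0.618
-0.07 1.2 [0.555 0.047 0.252] rad 0.557
-0.07 0.8 [0.497 0.056 0.219] rad 0.5
-0.07 0.4 [0.455 0.063 0.166] rad 0.459
-0.07 0.1 [0.439 0.065 0.118] rad 0.444
0.07 2.0 [0.708 0.164 0.239] rad 0.727
0.07 1.92 [0.696 0.166 0.245] rad 0.715
0.07 1.57 [0.639 0.175 0.259] rad 0.662
0.07 1.2 [0.577 0.185 0.252] rad 0.606
0.07 0.8 [0.519 0.194 0.219] rad 0.554
0.07 0.4 [0.477 0.201 0.166] rad 0.518
0.07 0.1 [0.461 0.203 0.118] rad 0.504
[ 0.25  0.3  -0.83  1.68  0.23  1.27 -0.81]
```

View pics/w3.png

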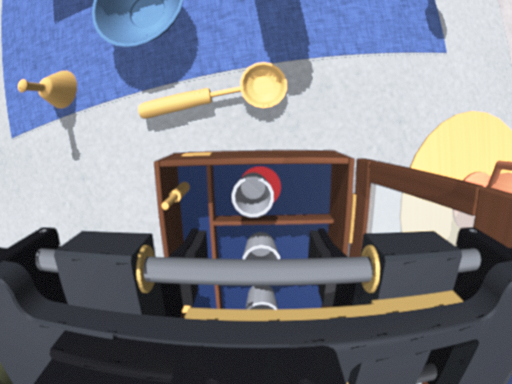

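The beaker stands upright with its rim at (253,196), about 7 mm in front of the spot's centre, and the packed beakers are untouched. Now I'll go over the lid and behind it, closed, on the side away from the teapot.

```bash
cat >> h.py <<'E'
def w2case(X): 
    d=np.array(X)-[P[0],P[1],0]; c,s=np.cos(P[2]),np.sin(P[2]); return np.array([c*d[0]+s*d[1],-s*d[0]+c*d[1],d[2]])
def yang(): 
    R,t,s=tool(); y=R.apply([0,1,0]); return np.degrees(np.arctan2(y[1],y[0]))
E
python3 - <<'E'
from h import *
R,t,s=tool(); print("case tcp",w2case(t).round(4),yang()-np.degrees(P[2]))
for a in (1.92,1.7,1.5,1.3,1.1,.9,.7,.5,.35,.2,.1,.07):
    c=lidpt(a,.16,-.065,.012); print(a,np.round([c[0]+.016,c[1],c[2]+.014],3))
r=lambda q:(least_squares(lambda X:np.r_[proj("top",X)[0]-q[0],proj("side",X)[0]-q[1]],[.8,.1,.1]).x.round(3))
print("teapot knob",r([(217,84),(141,125)]))
E
```

```text
case tcp [-0.0007  0.1093  0.1871] -0.6732360254241101
1.92 [ 0.177 -0.065  0.235]
1.7 [ 0.144 -0.065  0.246]
1.5 [ 0.112 -0.065  0.249]
1.3 [ 0.08  -0.065  0.246]
1.1 [ 0.049 -0.065  0.237]
0.9 [ 0.021 -0.065  0.222]
0.7 [-0.004 -0.065  0.201]
0.5 [-0.024 -0.065  0.176]
0.35 [-0.035 -0.065  0.155]
0.2 [-0.043 -0.065  0.133]
0.1 [-0.047 -0.065  0.117]
0.07 [-0.048 -0.065  0.112]
teapot knob [0.838 0.154 0.19 ]
```

>>> step_arm(commands=[{"travel":[-0.01,0,-0.045],"turn":[0,0,0]},{"travel":[-0.02,0,-0.09],"turn":[0,0,0]},{"travel":[-0.045,0.01,-0.13],"turn":[0,0,0]},{"travel":[-0.08,0.03,-0.14],"turn":[0,0,0]},{"travel":[-0.11,0.06,-0.14],"turn":[0,0,0]}], gripper=0)

```text
time: 7.75
position: [0.57, 0.1136, 0.3291]
tool_rot: [2.399, 2.024, 0.002]
ft_force: [0.7, 0.3, -0.4]
grip_width: 0.329
grip_force: 0.0
```

>>> step_arm(commands=[{"travel":[-0.025,0.03,0],"turn":[0,0,0]},{"travel":[-0.05,0.06,0],"turn":[0,0,0]},{"travel":[-0.065,0.1,0],"turn":[0,0,0]},{"travel":[-0.065,0.14,0],"turn":[0,0,0]},{"travel":[-0.065,0.15,0],"turn":[0,0,0]}])

```text
time: 8.25
position: [0.7089, 0.0212, 0.3219]
tool_rot: [-2.404, -2.017, 0.007]
ft_force: [0.3, 0.7, -0.4]
grip_width: 0.01
grip_force: 0.0
```

>>> step_arm(commands=[{"travel":[0,0,0],"turn":[0,0,0]},{"travel":[0,0,0],"turn":[0,0,0]}])

```text
time: 8.45
position: [0.7058, 0.0253, 0.3258]
tool_rot: [-2.4, -2.024, 0.003]
ft_force: [0.0, 0.7, -0.1]
grip_width: 0.01
grip_force: 0.0
```

```bash
cat > st.py <<'E'
from h import *
R,t,s=tool(); print("t",s["time"],"case tcp",w2case(t).round(4),"yang-case",round(yang()-np.degrees(P[2]),1),"tilt",R.apply([0,0,1]).round(3),"F",s["ft_force"].round(1),"g",s["grip_width"],s["joint_positions"].round(2))
E
python3 st.py
```

```text
t 8.45 case tcp [ 0.2066 -0.0672  0.3258] yang-case -0.6 tilt [-0.003  0.    -1.   ] F [ 0.   0.7 -0.1] g 0.010009363526777816 [ 0.36  0.51 -0.7   1.11  0.32  1.63 -0.43]
```

>>> step_arm(commands=[{"travel":[0,0,0.04],"turn":[0,0,0]},{"travel":[0,0,0.08],"turn":[0,0,0]},{"travel":[0,0,0.088],"turn":[0,0,0]},{"travel":[0,-0.015,0.088],"turn":[0,0,0]},{"travel":[0,-0.03,0.088],"turn":[0,0,0]}])

```text
time: 8.95
position: [0.677, 0.0297, 0.2408]
tool_rot: [2.401, 2.023, 0.002]
ft_force: [7.8, -3.0, 9.3]
grip_width: 0.006
grip_force: 5.1
```

>>> step_arm(commands=[{"travel":[0,-0.016,-0.005],"turn":[0,0,0]},{"travel":[0,-0.032,-0.008],"turn":[0,0,0]},{"travel":[0,-0.048,-0.011],"turn":[0,0,0]},{"travel":[0,-0.064,-0.011],"turn":[0,0,0]},{"travel":[0,-0.08,-0.01],"turn":[0,0,0]}])

```text
time: 9.45
position: [0.5995, 0.043, 0.2532]
tool_rot: [2.398, 2.019, 0.007]
ft_force: [2.8, -1.7, 2.9]
grip_width: 0.005
grip_force: 1.9
```

```bash
python3 st.py
```

```text
t 9.45 case tcp [ 0.0988 -0.0665  0.2532] yang-case -0.7 tilt [ 0.008 -0.002 -1.   ] F [ 2.8 -1.7  2.9] g 0.005406392508344981 [ 0.51  0.28 -0.76  1.54  0.2   1.39 -0.43]
```

>>> step_arm(commands=[{"travel":[0,-0.0175,0.004],"turn":[0,0,0]},{"travel":[0,-0.033,0.008],"turn":[0,0,0]},{"travel":[0,-0.0485,0.013],"turn":[0,0,0]},{"travel":[0,-0.063,0.02],"turn":[0,0,0]},{"travel":[0,-0.0765,0.028],"turn":[0,0,0]}])

```text
time: 9.95
position: [0.5233, 0.0567, 0.2242]
tool_rot: [2.398, 2.022, 0.004]
ft_force: [1.6, -1.3, 2.6]
grip_width: 0.003
grip_force: 1.3
```

```bash
python3 st.py
```

```text
t 9.95 case tcp [ 0.0214 -0.0651  0.2242] yang-case -0.6 tilt [ 0.006 -0.002 -1.   ] F [ 1.6 -1.3  2.6] g 0.0029026486710028517 [ 0.58  0.12 -0.78  1.76  0.09  1.3  -0.4 ]
```

>>> step_arm(commands=[{"travel":[0,-0.0125,0.011],"turn":[0,0,0]},{"travel":[0,-0.0245,0.022],"turn":[0,0,0]},{"travel":[0,-0.035,0.034],"turn":[0,0,0]},{"travel":[0,-0.0445,0.047],"turn":[0,0,0]},{"travel":[0,-0.0525,0.06],"turn":[0,0,0]}])

```text
time: 10.45
position: [0.4711, 0.0657, 0.1631]
tool_rot: [2.399, 2.023, 0.002]
ft_force: [0.4, 0.0, 0.8]
grip_width: 0.01
grip_force: 0.7
```

>>> step_arm(commands=[{"travel":[0,-0.003,0.007],"turn":[0,0,0]},{"travel":[0,-0.006,0.014],"turn":[0,0,0]},{"travel":[0,-0.009,0.021],"turn":[0,0,0]},{"travel":[0,-0.011,0.028],"turn":[0,0,0]},{"travel":[0,-0.012,0.033],"turn":[0,0,0]}])

```text
time: 10.95
position: [0.459, 0.0674, 0.128]
tool_rot: [-2.402, -2.024, 0.0]
ft_force: [0.1, 0.1, 1.8]
grip_width: 0.012
grip_force: 0.6
```

```bash
python3 st.py
```

```text
t 10.95 case tcp [-0.0438 -0.0648  0.128 ] yang-case -0.7 tilt [-0.  0. -1.] F [0.1 0.1 1.8] g 0.011820320606239516 [ 0.59  0.05 -0.8   2.01  0.04  1.1  -0.4 ]
```

>>> step_arm(commands=[{"travel":[0,0,0.004],"turn":[0,0,0]},{"travel":[0,0,0.008],"turn":[0,0,0]},{"travel":[0,0,0.012],"turn":[0,0,0]},{"travel":[0,0,0.015],"turn":[0,0,0]},{"travel":[0,0,0.015],"turn":[0,0,0]}])

```text
time: 11.45
position: [0.4592, 0.0672, 0.1132]
tool_rot: [-2.402, -2.024, 0.0]
ft_force: [0.1, -0.5, -0.0]
grip_width: 0.001
grip_force: 0.0
```

>>> step_arm(commands=[{"travel":[0,0.01,-0.03],"turn":[0,0,0]},{"travel":[0,0.02,-0.07],"turn":[0,0,0]},{"travel":[0.03,0.04,-0.1],"turn":[0,0,0]},{"travel":[0.03,0.04,-0.1],"turn":[0,0,0]},{"travel":[0.03,0.04,-0.1],"turn":[0,0,0]}], gripper=0.6)

```text
time: 11.95
position: [0.5043, 0.0906, 0.2139]
tool_rot: [2.401, 2.026, 0.002]
ft_force: [0.2, -0.1, -0.1]
grip_width: 0.373
grip_force: 0.0
```

```bash
python3 w.py w4 0.08; python3 st.py
```

```text
pad [263.  61.]
p1 [265. 121.]
fl [163.  16.]
fr [179. 290.]
grip [186. 167.]
edge [158. 164.]
t 12.0 case tcp [-0.0036 -0.0356  0.2129] yang-case -0.6 tilt [-0.001 -0.    -1.   ] F [-0.6 -1.2 -0.5] g 0.4199326025122696 [ 0.56  0.09 -0.82  1.8   0.07  1.28 -0.45]
```

View pics/w4.png

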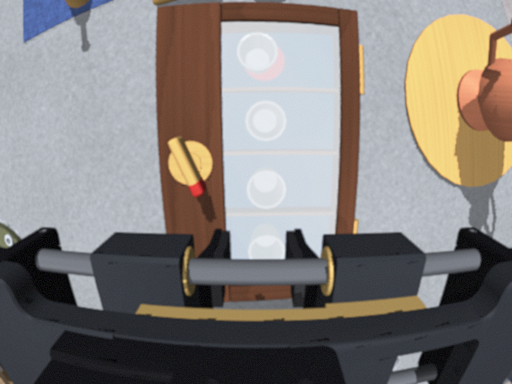

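The lid rests evenly on its pins. The wing runs from (174,138) to its red end at (200,194), centred at (186,166) as predicted, so the red end is at −65° in the chest frame (turn ≈0.4). I'll align the fingers across it.

>>> step_arm(commands=[{"travel":[0.009,-0.015,0.005],"turn":[0,0,-6.5]},{"travel":[0.018,-0.03,0.015],"turn":[0,0,-13]},{"travel":[0.027,-0.045,0.025],"turn":[0,0,-19.5]},{"travel":[0.0355,-0.059,0.035],"turn":[0,0,-25.6]},{"travel":[0.0355,-0.059,0.035],"turn":[0,0,-25.6]}], gripper=0.6)

```text
time: 12.5
position: [0.4483, 0.1351, 0.1762]
tool_rot: [-1.89, -2.506, 0.007]
ft_force: [0.6, 0.1, 0.3]
grip_width: 0.598
grip_force: 0.0
```

>>> step_arm(commands=[{"travel":[0,0,0],"turn":[0,0,0]},{"travel":[0,0,0],"turn":[0,0,0]}])

```text
time: 12.7
position: [0.4523, 0.1339, 0.1787]
tool_rot: [1.898, 2.502, 0.0]
ft_force: [0.1, 0.3, -0.5]
grip_width: 0.601
grip_force: 0.0
```

```bash
python3 st.py; python3 w.py w5 0.078
```

```text
t 12.7 case tcp [-0.0609 -0.0002  0.1787] yang-case 24.7 tilt [ 0. -0. -1.] F [ 0.1  0.3 -0.5] g 0.6005204764830557 [ 0.54  0.01 -0.88  1.93  0.01  1.2  -0.07]
pad [354. 124.]
p1 [337. 192.]
fl [295.  30.]
fr [170. 311.]
grip [256. 218.]
edge [220. 194.]
```

View pics/w5.png

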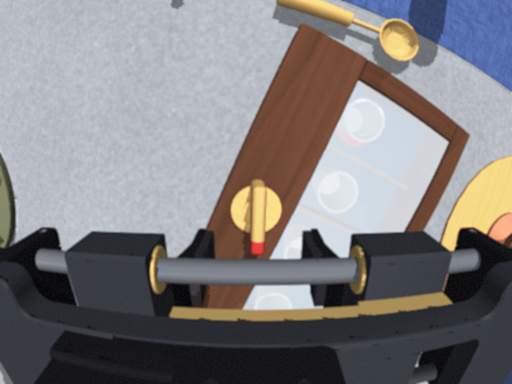

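The wing lies straight between the fingers, from (258,180) to its red end at (257,250). I'll descend and grip it.

>>> step_arm(commands=[{"travel":[0.001,-0.001,0.02],"turn":[0,0,0]},{"travel":[0.001,-0.001,0.04],"turn":[0,0,0]},{"travel":[0.001,-0.001,0.055],"turn":[0,0,0]},{"travel":[0.001,-0.001,0.061],"turn":[0,0,0]},{"travel":[0.001,-0.001,0.061],"turn":[0,0,0]}])

```text
time: 13.25
position: [0.4505, 0.1353, 0.1172]
tool_rot: [-1.895, -2.504, 0.0]
ft_force: [-0.3, -0.7, -0.9]
grip_width: 0.599
grip_force: 0.0
```

>>> step_arm(commands=[{"travel":[0,0,0],"turn":[0,0,0]},{"travel":[0,0,0],"turn":[0,0,0]},{"travel":[0,0,0],"turn":[0,0,0]},{"travel":[0,0,0],"turn":[0,0,0]},{"travel":[0,0,0],"turn":[0,0,0]}], gripper=0, force=40)

```text
time: 13.75
position: [0.4505, 0.1357, 0.1177]
tool_rot: [1.894, 2.506, 0.0]
ft_force: [0.9, -0.2, -0.3]
grip_width: 0.232
grip_force: 0.0
```

>>> step_arm(commands=[{"travel":[0,0,0],"turn":[0,0,0]},{"travel":[0,0,0],"turn":[0,0,0]},{"travel":[0,0,0],"turn":[0,0,0]},{"travel":[0,0,0],"turn":[0,0,0]}])

```text
time: 14.15
position: [0.4512, 0.1359, 0.1178]
tool_rot: [1.894, 2.505, 0.002]
ft_force: [5.9, 1.5, -1.1]
grip_width: 0.118
grip_force: 39.7
```

```bash
python3 st.py
```

```text
t 14.15 case tcp [-0.0624  0.0016  0.1178] yang-case 24.9 tilt [ 0.002  0.    -1.   ] F [ 5.9  1.5 -1.1] g 0.11768079209243298 [ 0.51  0.1  -0.89  2.    0.09  1.08 -0.14]
```

>>> step_arm(commands=[{"travel":[0,-0.001,0.004],"turn":[0,0,0]},{"travel":[0.001,-0.002,0.008],"turn":[0,0,0]},{"travel":[0.001,-0.002,0.011],"turn":[0,0,0]},{"travel":[0.001,-0.002,0.013],"turn":[0,0,0]},{"travel":[0.001,-0.002,0.013],"turn":[0,0,0]}])

```text
time: 14.65
position: [0.4489, 0.1362, 0.1054]
tool_rot: [1.893, 2.505, 0.0]
ft_force: [0.3, 0.3, 7.4]
grip_width: 0.114
grip_force: 40.0
```

```bash
python3 st.py
```

```text
t 14.65 case tcp [-0.0646  0.0016  0.1054] yang-case 25.0 tilt [ 0.001 -0.001 -1.   ] F [0.3 0.3 7.4] g 0.11423989240888889 [ 0.51  0.11 -0.89  2.02  0.1   1.05 -0.15]
```

>>> step_arm(commands=[{"travel":[0,0,0.002],"turn":[0,0,0]},{"travel":[0,0,0.004],"turn":[0,0,0]},{"travel":[0,0,0.004],"turn":[0,0,0]}])

```text
time: 14.95
position: [0.449, 0.1362, 0.1045]
tool_rot: [1.893, 2.505, -0.004]
ft_force: [-11.3, -3.4, 35.1]
grip_width: 0.107
grip_force: 40.0
```

>>> step_arm(commands=[{"travel":[0,0,-0.001],"turn":[0,0,6]},{"travel":[0,0,-0.001],"turn":[0,0,12]},{"travel":[0,0,-0.001],"turn":[0,0,18]},{"travel":[0,0,-0.001],"turn":[0,0,24]},{"travel":[0,0,-0.001],"turn":[0,0,30]}])

```text
time: 15.45
position: [0.4488, 0.1363, 0.1046]
tool_rot: [2.48, 1.925, -0.001]
ft_force: [-5.5, -1.8, 25.7]
grip_width: 0.107
grip_force: 40.0
```

```bash
python3 st.py
```

```text
t 15.45 case tcp [-0.0647  0.0016  0.1046] yang-case -5.3 tilt [ 0.001 -0.003 -1.   ] F [-5.5 -1.8 25.7] g 0.10715846170657656 [ 0.46  0.11 -0.84  2.02  0.1   1.05 -0.68]
```

Turning smoothly with the lid pressed home at 26 N; continuing.

>>> step_arm(commands=[{"travel":[0,0,0],"turn":[0,0,6]},{"travel":[0,0,0],"turn":[0,0,12]},{"travel":[0,0,0],"turn":[0,0,18]},{"travel":[0,0,0],"turn":[0,0,24]},{"travel":[0,0,0],"turn":[0,0,30]}])

```text
time: 15.95
position: [0.4488, 0.1363, 0.1046]
tool_rot: [2.894, 1.217, -0.001]
ft_force: [-5.7, -2.2, 25.2]
grip_width: 0.113
grip_force: 40.0
```

>>> step_arm(commands=[{"travel":[0,0,0],"turn":[0,0,6]},{"travel":[0,0,0],"turn":[0,0,12]},{"travel":[0,0,0],"turn":[0,0,18]},{"travel":[0,0,0],"turn":[0,0,24]},{"travel":[0,0,0],"turn":[0,0,30]}])

```text
time: 16.45
position: [0.4488, 0.1363, 0.1046]
tool_rot: [3.11, 0.426, 0.001]
ft_force: [-6.5, -1.8, 25.4]
grip_width: 0.111
grip_force: 40.0
```

```bash
python3 st.py; python3 -c "
from h import *
print(ctrl.get_state()['torque'])"
```

```text
t 16.45 case tcp [-0.0648  0.0017  0.1046] yang-case -65.3 tilt [ 0.001 -0.002 -1.   ] F [-6.5 -1.8 25.4] g 0.11109327474779801 [ 0.39  0.1  -0.77  2.02  0.08  1.05 -1.71]
[-0.56200873  1.71552529  0.15103932]
```

>>> step_arm(commands=[{"travel":[0,0,0],"turn":[0,0,6]},{"travel":[0,0,0],"turn":[0,0,12]},{"travel":[0,0,0],"turn":[0,0,18]},{"travel":[0,0,0],"turn":[0,0,24]},{"travel":[0,0,0],"turn":[0,0,26]}])

```text
time: 16.95
position: [0.4488, 0.1364, 0.1046]
tool_rot: [3.127, -0.281, 0.001]
ft_force: [-6.1, -2.6, 24.6]
grip_width: 0.112
grip_force: 40.0
```

```bash
python3 st.py; python3 -c "
from h import *
print(ctrl.get_state()['torque'])"
```

```text
t 16.95 case tcp [-0.0648  0.0017  0.1046] yang-case -91.2 tilt [ 0.001 -0.002 -1.   ] F [-6.1 -2.6 24.6] g 0.111644219832215 [ 0.36  0.1  -0.74  2.02  0.08  1.05 -2.16]
[-0.43181114  1.7084999   0.42531431]
```

The torque rose to 0.43 N m at −91°, so the wing is at its stop. Next I'll ease off, let go, retreat and look.

>>> step_arm(commands=[{"travel":[0,0,-0.001],"turn":[0,0,0]},{"travel":[0,0,-0.002],"turn":[0,0,0]},{"travel":[0,0,-0.002],"turn":[0,0,0]}])

```text
time: 17.25
position: [0.4487, 0.1363, 0.1048]
tool_rot: [3.129, -0.276, 0.002]
ft_force: [-0.2, -0.5, 10.0]
grip_width: 0.116
grip_force: 40.0
```

>>> step_arm(commands=[{"travel":[0,0,0],"turn":[0,0,0]},{"travel":[0,0,0],"turn":[0,0,0]},{"travel":[0,0,0],"turn":[0,0,0]},{"travel":[0,0,0],"turn":[0,0,0]},{"travel":[0,0,0],"turn":[0,0,0]}], gripper=0.5)

```text
time: 17.75
position: [0.4481, 0.1359, 0.1038]
tool_rot: [3.129, -0.279, -0.0]
ft_force: [-0.3, -0.1, 5.3]
grip_width: 0.453
grip_force: 2.8
```

>>> step_arm(commands=[{"travel":[0,0,-0.02],"turn":[0,0,0]},{"travel":[0,0,-0.05],"turn":[0,0,0]},{"travel":[0,0,-0.09],"turn":[0,0,0]},{"travel":[0,0,-0.13],"turn":[0,0,0]},{"travel":[0,0,-0.13],"turn":[0,0,0]}])

```text
time: 18.25
position: [0.4504, 0.1369, 0.238]
tool_rot: [-3.128, 0.279, -0.012]
ft_force: [0.4, 0.2, -0.3]
grip_width: 0.494
grip_force: 0.0
```

```bash
python3 st.py; python3 w.py w6 0.0
python3 - <<'E'
from h import *
im=ctrl.get_image("side")[...,::-1]
w=cv2.imread("pics/w6.png")
a=cv2.resize(im[100:290,120:360],(400,317)); cv2.imwrite("pics/c6.png",np.hstack([cv2.resize(w,(400,300)),a[:300]]))
print([ [n,proj("side",case2w(P,lidpt(0,.16,0,.034)))] for n in "s"])
E
```

```text
t 18.25 case tcp [-0.0633  0.0026  0.238 ] yang-case -91.1 tilt [ 0.007  0.001 -1.   ] F [ 0.4  0.2 -0.3] g 0.4936943625383981 [ 0.4  -0.06 -0.72  1.86 -0.04  1.32 -2.06]
pad [175. 128.]
p1 [225. 126.]
fl [132. 219.]
fr [387. 214.]
grip [259. 199.]
edge [260. 221.]
[['s', array([[234.06812344, 219.85402566]])]]
```

View pics/c6.png

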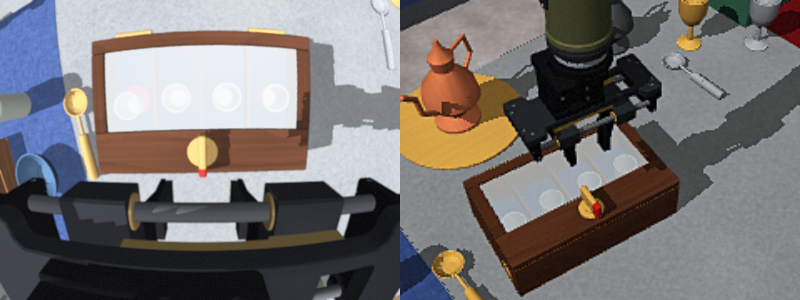

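The lid is flush and stays down. The wing's red end points to the front (wrist view (203,173), with the wing vertical), all four beakers stand upright under the pane, and the gripper is clear. Handing in.

```bash
python3 -c "
from bench import ctrl
print(ctrl.close_job())"
```

```text
the job is handed in; nothing more can be done
None
```

The beaker stands in the empty place, about 7 mm from the red spot's centre; the lid is down and latched with the wing's red end to the front, and the job was handed in at about 18 s with no verdict shown.

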